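# Seat a beech block on its parallels in the drill vise

### The job

The beech block in the drill vise has risen off the two steel parallels under it, and both parallels have slid out of one side of the vise. Push each parallel back in until it is centred lengthwise in the vise, then press the block down firmly enough that it is fully home and both parallels are trapped tight and no longer slide. Never press on the block with more than about 50 N, so the soft wood is not bruised, and leave the other things on the bench where they are.

Things in the scene. Friction and masses are not known exactly. Their poses are not given: they have to be found in the camera images.
- vise: Drill vise fixed to the bench. Origin: on the bench top under its middle; z up, y along the jaws, x across them (screw and T-handle on the +x side, out to x = 164 mm, top at 47 mm). Jaw faces at x = -60 and +60 mm; each jaw is 110 mm long (y = -55 to 55), its top 60 mm above the bench.
- vise_floor (a point): Middle of the vise's floor, 22 mm above the bench; the floor is 110 mm long like the jaws. A rib on it, 94 mm wide and 8 mm high, leaves a 13 mm wide channel beside each jaw, where the parallels stand (middle of the channels x = -53.5 and +53.5 mm; parallels' top 44 mm above the bench).
- workpiece_top (a point): Middle of the top face of the beech block, 120 (across the jaws) x 70 x 32 mm tall, held stiffly, upright, in the middle of the vise. Starts 6 to 11 mm too high; stays where left. A slow press of about 8 N makes it sink (faster takes more). Home, its top is 76 mm above the bench and it stops dead. A press held at 20 to 30 N jams it tight on both parallels; touching does not.
- parallel_a_mid (a point): Steel parallel (flat bar on edge) 10 thick x 140 long x 22 mm tall, loose, 0.22 kg, in the channel at the -x jaw. Point: its centre; it runs along the vise's y, its ends 70 mm away. Home: centred in the vise, 15 mm showing past the jaws at both ends. It has slid out 15 to 55 mm to the vise's +y side; it slides freely (1 to 3 N) till the block is home.
- parallel_b_mid (a point): Steel parallel (flat bar on edge) 10 thick x 140 long x 22 mm tall, loose, 0.22 kg, in the channel at the +x jaw. Point: its centre; it runs along the vise's y, its ends 70 mm away. Home: centred in the vise, 15 mm showing past the jaws at both ends. It has slid out 15 to 55 mm to the vise's +y side; it slides freely (1 to 3 N) till the block is home.
- offcut: Small brown wooden offcut 70 x 35 x 20 mm lying beside the vise; loose, not to be moved. Origin: the middle of its underside.
- try_square: Try square, 110 mm wooden stock and 150 mm steel blade, lying flat; loose, not to be moved. Origin: the middle of its underside.
- glue: White glue bottle, 60 mm across, 170 mm tall; loose, not to be moved. Origin: the middle of its underside.
- mug: White mug, 80 mm across, 90 mm tall; loose, not to be moved. Origin: the middle of its underside.
- bench_brush: Brush lying on the bench; loose, not to be moved. Origin: the middle of its underside.
- tape_roll: Roll of tape lying flat, 100 mm across, 25 mm high; loose, not to be moved. Origin: the middle of its underside.
- pencil: Flat red carpenter's pencil 150 x 14 x 7 mm; loose, not to be moved. Origin: the middle of its underside.

How it is judged (in metres and radians):
On the way, in this order (a step that is already met when the one before it is completed fails the run):
1. both parallels are back in, centred in the vise, before the block is seated (y of parallel_a_mid in the frame of vise between -0.008 and 0.008 m and y of parallel_b_mid in the frame of vise between -0.008 and 0.008 m), for 0.2 s.
2. the block is pressed down until it is tight on both parallels (contact force between workpiece and parallel_a above 2 N and contact force between workpiece and parallel_b above 2 N), for 0.2 s.
At the end, for the whole second after the job is handed in: The block bears on each of the two parallels with more than 2 N by itself, with nothing pressing on it, so neither slides, and both parallels are centred lengthwise in the vise within 8 mm (all of step 1 and all of step 2); the robot touches nothing.
It fails at once if the robot presses on the block with more than 55 N (contact force between any of the fingers, the arm and workpiece above 55 N).
It fails at once if another thing on the bench is moved by more than 20 mm (distance of any of offcut, try_square, glue, mug, bench_brush, tape_roll, pencil from where it was at the start of the episode above 0.02 m).
It also fails if it takes over 61 s, if anything falls off the work surface, if the arm or the gripper's body presses on something with over 40 N, if the wrist force passes 120 N, or if a joint passes its speed limit or range.

### The arm

A 6-joint arm with a two-finger parallel gripper is mounted at the origin on the work surface. World frame = base frame: x ahead of the robot, y to its left, z up, the work surface at z = 0. Lengths are in mm, angles in rad, forces in N, time in s.
With the tool pointing down it reaches from about 400 to 925 mm from the base axis. Payload 12.5 kg.
Tool frame: the origin (TCP) lies between the finger pads; the fingertips stand 25 mm ahead of it and the grasp point (between the pads) lies 6 mm ahead of it; z points along the fingers, y is the line along which they close (so a half turn about z gives the same grasp; the last joint's range is limited). The gripper opens to 95 mm and grips with 3 to 60 N. Pads are 20 mm wide; open, the fingers measure 119 mm over their backs; the gripper's body (75 mm by 180 mm) begins 59 mm behind the grasp point.
Start: joints at [1.225, 0.491, 1.559, -0, 1.092, -0.106], TCP at [148.424, 607.136, 239.661] pointing down, gripper open.
Joint ranges: [-3.1, 3.1], [-0.84, 2.19], [0.05, 2.79], [-1.13, 4.28], [0.06, 2.93], [-2.69, 2.69]. Speed limits (rad/s): [2.22, 2.22, 2.79, 3.14, 3.14, 3.14].

### API

Orientations are given as [roll, pitch, yaw] about the fixed x, y, z axes, in that order (R = Rz(yaw) Ry(pitch) Rx(roll)).
In Python, from cell import state, read_camera, job_done, cut_out gives the robot as it stands. The module is installed in compiled form; this text tells all that it offers.
- The arm moves only by the tool jog_arm, never from a script. Its argument "motion" is a list of rows, each a list of 2 entries, a list of its own where there are three numbers: the shift along the tool's x, y, z in mm, then the turn about the tool's z in rad. A call has 1 to 5 rows; each row is the pose to reach, as a shift and turn from the pose commanded when the call began, along the tool's axes at that moment; what a row does not reach only later rows make up. A row lasts 1/10 s, in which the tool goes at most 50 mm and 8.59 degrees, less where a joint would pass 70% of its speed; a pose out of reach is approached as far as the arm can. A call with a gripper value outside its range is refused whole. "grip" is the closure, from 0 (fully open) to 1 (shut), set as the call begins (left out, the last holds). The fingers move at their own pace and stop on an object; the grip force is fixed at half the most. Time passes only in rows, so rows that repeat a pose let the fingers close. It gives the time, the measured TCP pose, the force, the opening and the grip force at its end, in the units of the state.
- state(): the state, without advancing time (a new reading comes with each control period).
- read_camera(name): name is "scene" or "side" or "wrist"; returns a dict with "img" (400x640x3 uint8, blue, green, red), "vertical_fov" (degrees; the focal length in pixels is half the picture's height over the tangent of half this angle, whatever the lens; pixels are square), "cx", "cy" (the principal point, pixels), "extrinsics" (4x4, takes a point from camera to world coordinates). Camera axes: x right, y up, looking along -z (the intrinsics and any distortion apply to the point x, -y, -z); pixel columns grow to the right and rows downward; lengths in mm; the calibration is good to about 2 mm. A picture is of the moment at which its call begins. There is no depth.
- job_done(): hands the job in; it is judged then, once.
Trained networks look in a picture, given as the dict that the camera call returned (one of the last four; its "shot" number tells which), for a name from the list of things; names that differ only in an ending like _2 or _b are one class to them, and where a whole thing is asked for, a point or a joint stands for the part that bears it (a point fixed in the world has none). Each returns a list of dicts, best first, with "p" (0 to 1); they miss things now and then, are a little off and sometimes report something else, mostly with a low value. They report only what shows in the picture. A call takes as long as a camera call.
- cut_out(name, picture): "region" (400x640 bool, what is visible of it) and "box" ([left, top, right, bottom] in pixels, round what is visible of it).
The state is a dict: "t": time; "joints": joint angles; "qvel": joint speeds; "tau": joint torques, N m; "eef_pos": TCP position; "tcp_rot": TCP orientation; "ft_force": force on the tool from outside, world axes, zero at the start; "moment": the same for the moment, N m; "opening": opening from 0.0 (shut) to 1.0 (fully open); "grip_force": force on a finger pad.
Only numpy, scipy, OpenCV 4.12 (cv2) and the standard library are available. Lean on these libraries where they do the work, as an engineer would, in place of code of your own. Each camera call takes 0.05 s, during which the arm holds its last target. There are 200 camera calls.

## Working session

There is one attempt and no reset: what is moved stays moved. The work goes in short steps, Python scripts to look and compute and a tool call to move; the robot and the scene stay as the last step left them, time stands still between calls to the robot, and variables do not carry over. Pictures are saved under pics/ and viewed, at most 10 in all, crops included, and the job is handed in when it is done.

Besides the shell and the picture viewer there is one more tool, called after ">>>" as name(argument=value, ...) on one line, values as JSON. jog_arm: Moves the arm, as the interface text tells. Its arguments: {"type":"object","properties":{"motion":{"type":"array"},"grip":{"type":"number"}},"required":["motion"]}

```bash
mkdir -p pics; cat > h.py <<'E'
import numpy as np, cv2
from cell import state, read_camera, job_done, cut_out
def cam(p):
    h=p["img"].shape[0]; f=h/2/np.tan(np.radians(p["vertical_fov"])/2)
    return f,p["cx"],p["cy"],np.array(p["extrinsics"])
def ray(p,u,v,z):
    f,cx,cy,E=cam(p); d=E[:3,:3]@np.array([(u-cx)/f,-(v-cy)/f,-1]); o=E[:3,3]
    return o+d*(z-o[2])/d[2]
def proj(p,X):
    f,cx,cy,E=cam(p); q=E[:3,:3].T@(np.array(X,float)-E[:3,3])
    return np.array([cx+f*q[0]/-q[2],cy-f*q[1]/-q[2]])
E
python3 - <<'E'
from h import *
print(state())
ims=[]
for n in ("scene","side","wrist"):
    p=read_camera(n); print(n,{k:v for k,v in p.items() if k!="img"})
    cv2.imwrite(f"pics/{n}0.png",p["img"])
    for o in ("vise","workpiece_top","parallel_a_mid"):
        for r in cut_out(o,p)[:3]: print(o,round(r["p"],2),r["box"])
E
```

```text
{'t': 0.0, 'joints': array([ 1.22539437e+00,  4.91575280e-01,  1.55943226e+00, -1.91898660e-05,
        1.09167238e+00, -1.05619911e-01]), 'qvel': array([ 0.00024587, -0.00097875,  0.00061394,  0.00017498,  0.00127675,
       -0.0002907 ]), 'tau': array([ 1.67505721e-03, -6.12613320e+01, -2.58176923e+01,  6.93643838e-02,
        4.82197548e-02, -7.11585653e-05]), 'eef_pos': array([148.35745139, 606.92968602, 239.05787985]), 'tcp_rot': array([-3.14050965e+00, -9.76986504e-05,  2.90181941e+00]), 'ft_force': array([ 0.18728316,  0.35419629, -0.79388743]), 'moment': array([ 0.00241884,  0.07413426, -0.01857482]), 'grip_force': 0.0, 'opening': 0.9954653084649294}
scene {'vertical_fov': 56.60605397771709, 'cx': 315.11118270493614, 'cy': 200.67722196870463, 'extrinsics': array([[-4.25313968e-02, -7.24315883e-01,  6.88155202e-01,
         1.35206287e+03],
       [ 9.99085273e-01, -2.77740493e-02,  3.25149138e-02,
         3.60687630e+01],
       [-4.43821199e-03,  6.88908633e-01,  7.24834600e-01,
         9.76911430e+02],
       [ 0.00000000e+00,  0.00000000e+00,  0.00000000e+00,
         1.
[... 507 characters left out ...]
+03],
       [ 0.00000000e+00,  0.00000000e+00,  0.00000000e+00,
         1.00000000e+00]]), 'shot': 2}
vise 0.62 [295.1, 188.3, 386.4, 243.2]
workpiece_top 0.91 [315.8, 191.1, 354.9, 223.0]
parallel_a_mid 0.46 [305.9, 200.2, 311.1, 205.2]
wrist {'vertical_fov': 71.81914409977891, 'cx': 319.84873869096185, 'cy': 198.89313528249673, 'extrinsics': array([[ 2.37926310e-01, -9.28613336e-01, -2.84725031e-01,
         6.96545732e+01],
       [ 9.71282947e-01,  2.27258543e-01,  7.04485083e-02,
         6.25550646e+02],
       [-7.13228689e-04, -2.93310121e-01,  9.56017084e-01,
         3.84959779e+02],
       [ 0.00000000e+00,  0.00000000e+00,  0.00000000e+00,
         1.00000000e+00]]), 'shot': 3}
```

```bash
python3 - <<'E'
from h import *
a=cv2.imread("pics/scene0.png")[130:330,180:500];b=cv2.imread("pics/side0.png")[130:280,230:470]
cv2.imwrite("pics/a.png",cv2.resize(a,(800,500),interpolation=cv2.INTER_CUBIC));cv2.imwrite("pics/b.png",cv2.resize(b,(800,500),interpolation=cv2.INTER_CUBIC))
E
```

```text
(no output)
```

View pics/a.png

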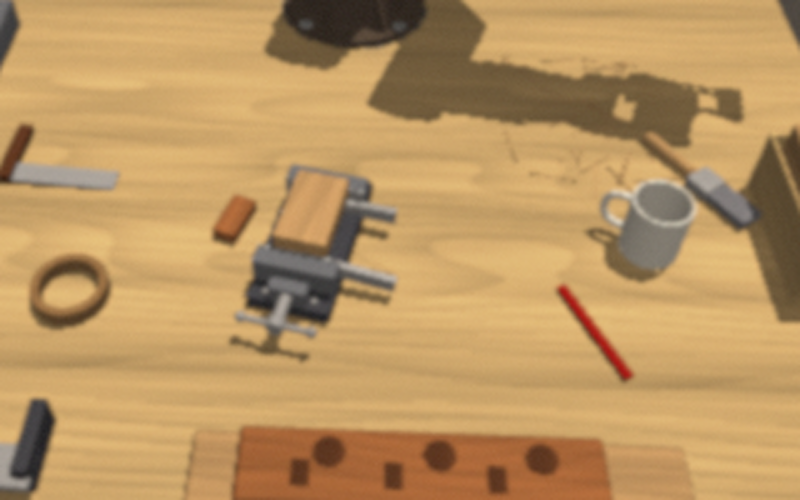

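View pics/b.png

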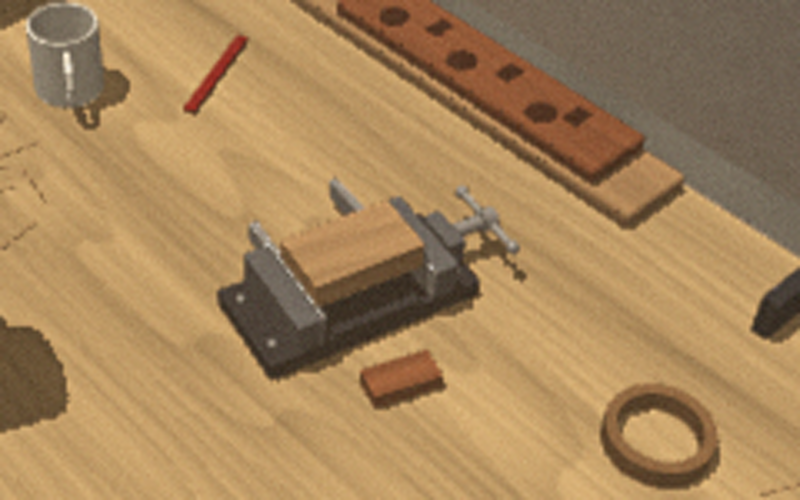

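The scene view shows the vise with its block at about pixel (305,214). The parallels stick out to image right, which is world +y, and the T-handle points down, which is world +x. The side view agrees, and the offcut lies on the -y side. Open fingers (47 to 59 mm from the middle) match both parallels, so I can push them together.

```bash
cat >> h.py <<'E'
E
python3 - <<'E'
from h import *
p=read_camera("scene");q=read_camera("side")
def s(c,x0,y0,k): return [(x0+x/k,y0+y/k) for x,y in c]
A=s([(297,170),(350,180),(320,252),(272,240)],180,130,2.5)
B=s([(281,243),(391,203),(425,243),(320,288)],230,130,800/240)
for P,C in((p,A),(q,B)):
    X=np.array([ray(P,u,v,84)[:2] for u,v in C]);print(X.round(0),X.mean(0).round(1))
# tips of parallels z=44 (end top)
for (u,v) in s([(394,216),(394,283)],180,130,2.5): print("tip scene",ray(p,u,v,38).round(0))
for (u,v) in s([(253,226),(334,183)],230,130,800/240): print("tip side",ray(q,u,v,44).round(0))
E
```

```text
[[494. -59.]
 [510.  12.]
 [633. -20.]
 [616. -81.]] [563.3 -37.1]
[[498.   1.]
 [616. -27.]
 [602. -87.]
 [487. -65.]] [550.6 -44.6]
tip scene [530.  72.  38.]
tip scene [642.  72.  38.]
tip side [519.  66.  44.]
tip side [623.  60.  44.]
```

>>> jog_arm(motion=[[[-36,-25,0],0],[[-73,-50,0],0],[[-109,-75,0],0],[[-145,-99,0],0],[[-182,-124,0],0]])

```text
t: 1.2
eef_pos: [296.6, 442.2, 239.8]
tcp_rot: [3.141, 0.0, 2.902]
ft_force: [0.7, -0.3, -0.5]
opening: 0.999
grip_force: 0.0
```

>>> jog_arm(motion=[[[-36,-25,0],0],[[-73,-50,0],0],[[-109,-75,0],0],[[-145,-99,0],0],[[-182,-124,0],0]])

```text
t: 1.7
eef_pos: [444.1, 278.4, 239.9]
tcp_rot: [3.141, 0.0, 2.902]
ft_force: [0.2, 0.6, 0.8]
opening: 0.999
grip_force: 0.0
```

>>> jog_arm(motion=[[[-36,-25,0],0],[[-73,-50,0],0],[[-109,-75,0],0],[[-145,-99,0],0],[[-182,-124,0],0]])

```text
t: 2.2
eef_pos: [591.5, 114.6, 239.8]
tcp_rot: [3.141, 0.0, 2.902]
ft_force: [-0.1, 0.8, 0.1]
opening: 1.004
grip_force: 0.0
```

>>> jog_arm(motion=[[[0,0,0],0.14],[[0,0,0],0.28],[[0,0,0],0.42],[[0,0,0],0.56],[[0,0,0],0.7]])

```text
t: 2.7
eef_pos: [590.4, 116.1, 239.6]
tcp_rot: [3.142, -0.0, 2.196]
ft_force: [0.8, -0.3, 0.2]
opening: 1.0
grip_force: 0.0
```

>>> jog_arm(motion=[[[0,0,0],0.14],[[0,0,0],0.28],[[0,0,0],0.42],[[0,0,0],0.56],[[0,0,0],0.7]])

```text
t: 3.2
eef_pos: [590.4, 116.1, 239.7]
tcp_rot: [3.142, -0.0, 1.496]
ft_force: [-0.3, 0.5, 0.0]
opening: 0.998
grip_force: 0.0
```

>>> jog_arm(motion=[[[0,0,0],0.07],[[0,0,0],0.14],[[0,0,0],0.14]])

```text
t: 3.5
eef_pos: [590.5, 116.1, 239.7]
tcp_rot: [3.142, -0.0, 1.361]
ft_force: [-0.7, -0.2, 0.1]
opening: 0.996
grip_force: 0.0
```

```bash
python3 - <<'E'
from h import *
import pickle
p=read_camera("wrist");pickle.dump(p,open("w1.pkl","wb"))
for o in ("vise","workpiece_top","parallel_a_mid"):
    for r in cut_out(o,p)[:3]:
        print(o,round(r["p"],2),r["box"])
        if r["p"]>.4:
            c=max(cv2.findContours(r["region"].astype(np.uint8),0,2)[0],key=cv2.contourArea)
            print(cv2.approxPolyDP(c,5,True)[:,0].tolist())
cv2.imwrite("pics/w1.png",cv2.resize(p["img"],(800,500),interpolation=cv2.INTER_CUBIC))
E
```

```text
vise 0.55 [241.5, 244.3, 436.1, 333.0]
[[240, 277], [399, 279], [388, 243], [361, 244], [358, 273], [349, 272], [349, 244], [285, 243], [286, 270], [277, 273], [274, 244], [252, 242]]
workpiece_top 0.83 [270.5, 272.5, 362.7, 331.6]
[[270, 308], [273, 329], [359, 330], [361, 306]]
parallel_a_mid 0.7 [290.1, 327.4, 332.0, 340.6]
[[330, 331], [291, 331], [290, 337]]
parallel_a_mid 0.64 [273.5, 220.8, 286.6, 272.7]
[[276, 219], [274, 266], [283, 272], [282, 220]]
```

View pics/w1.png

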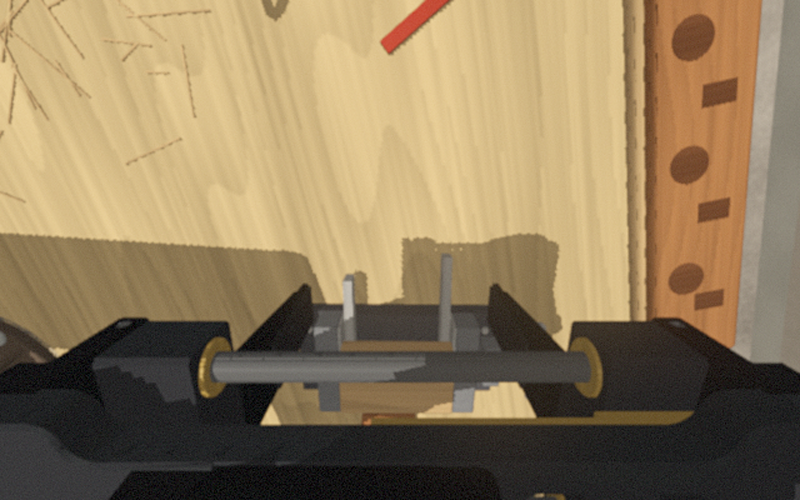

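The wrist view shows the parallel tips at about px (279,220) and (357,204), nearly aligned with the image's vertical. The jaws are at about x 260 and 373, between the fingers. I'll zoom in for exact edges.

```bash
python3 - <<'E'
from h import *
import pickle
p=pickle.load(open("w1.pkl","rb"))
cv2.imwrite("pics/w2.png",cv2.resize(p["img"][195:335,235:411],None,fx=4.2,fy=4.2,interpolation=cv2.INTER_CUBIC))
E
```

```text
(no output)
```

View pics/w2.png

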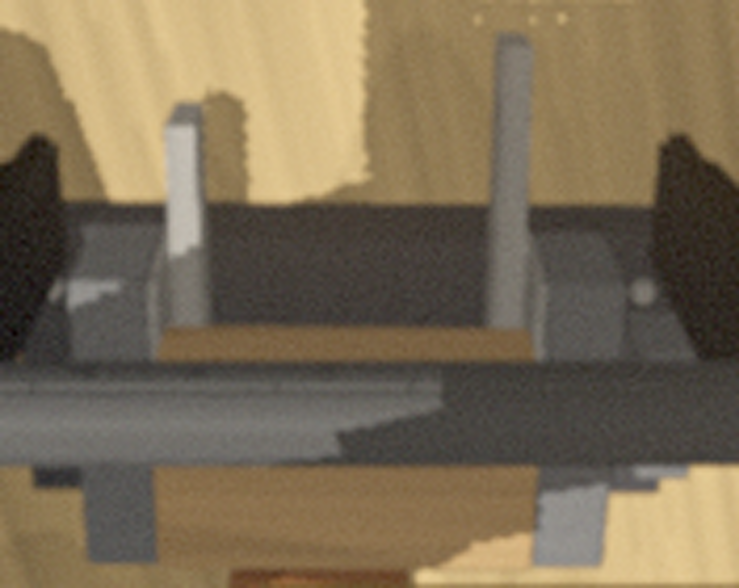

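```bash
python3 - <<'E'
from h import *
import pickle
p=pickle.load(open("w1.pkl","rb"))
f=lambda c,z:ray(p,235+c[0]/4.2,195+c[1]/4.2,z)[:2]
L,R=f((155,562),60),f((537,565),60)
d=R-L;th=np.arctan2(d[1],d[0]);ex=np.array([np.cos(th),np.sin(th)]);ey=np.array([-ex[1],ex[0]])
C=(L+R)/2+55*ey
print("width",np.hypot(*d),"yaw",th,"C",C)
v=lambda X:np.round([(X-C)@ex,(X-C)@ey],1)
for n,c,z in(("Ltip",(184,124),44),("Ltipbot",(189,104),22),("Rtip",(513,48),44),("Rtipbot",(514,36),22),("Lroot",(190,310),44),("Rroot",(506,310),44),("Ljawnear",(152,280),60),("Rjawnear",(541,285),60),("Ljawbot",(80,226),22),("base",(300,205),10)): print(n,v(f(c,z)))
T=state()["eef_pos"][:2];print("TCP",v(T), "yawtool-90",state()["tcp_rot"][2]-np.pi/2)
for n,X,z in (("jawL near top",(-60,55),60),("jawR near top",(60,55),60)):
    w=C+X[0]*ex+X[1]*ey;print(n,(proj(p,[*w,z])-[235,195])*4.2)
E
```

```text
width 130.8016270563769 yaw -0.22148364147277305 C [556.81820378 -38.68207226]
Ltip [-52.7  99.9]
Ltipbot [-54.2  98. ]
Rtip [ 50.1 126.3]
Rtipbot [ 53.5 123.1]
Lroot [-52.9  33.2]
Rroot [52.4 34.2]
Ljawnear [-62.   53.5]
Rjawnear [60.6 52.9]
Ljawbot [-93.3  52.4]
base [-17.7  55.3]
TCP [ -1.2 158.4] yawtool-90 -0.20748150187944825
jawL near top [158.29553841 275.71842599]
jawR near top [539.61959874 279.15889406]
```

>>> jog_arm(motion=[[[0,0.5,37],0.014],[[0,0.5,74],0.014],[[0,0.5,111],0.014],[[0,0.5,148],0.014],[[0,0.5,185],0.014]])

```text
t: 4.2
eef_pos: [591.0, 116.0, 53.3]
tcp_rot: [3.141, -0.0, 1.349]
ft_force: [0.7, 0.4, 0.6]
opening: 1.002
grip_force: 0.0
```

>>> jog_arm(motion=[[[-5,0,0],0],[[-11,0,0],0],[[-17,0,0],0],[[-22,0,0],0],[[-27,0,0],0]])

```text
t: 4.7
eef_pos: [586.3, 89.8, 56.7]
tcp_rot: [3.137, -0.002, 1.348]
ft_force: [2.5, 12.0, 6.3]
opening: 0.997
grip_force: 5.9
```

>>> jog_arm(motion=[[[-5,0,0],0],[[-10,0,0],0],[[-15,0,0],0],[[-20,0,0],0],[[-25,0,0],0]])

```text
t: 5.2
eef_pos: [581.1, 65.9, 57.1]
tcp_rot: [3.136, -0.002, 1.349]
ft_force: [0.3, 1.1, 0.3]
opening: 0.998
grip_force: 0.8
```

```bash
python3 - <<'E'
from h import *
p=read_camera("wrist");s=state();print(s["eef_pos"],s["ft_force"],s["tcp_rot"])
cv2.imwrite("pics/w3.png",cv2.resize(p["img"],(800,500),interpolation=cv2.INTER_CUBIC))
E
```

```text
[580.28856591  64.8762924   56.5302534 ] [1.44467655 1.0729274  1.84265806] [ 3.13793273e+00 -9.88021840e-04  1.34831631e+00]
```

View pics/w3.png

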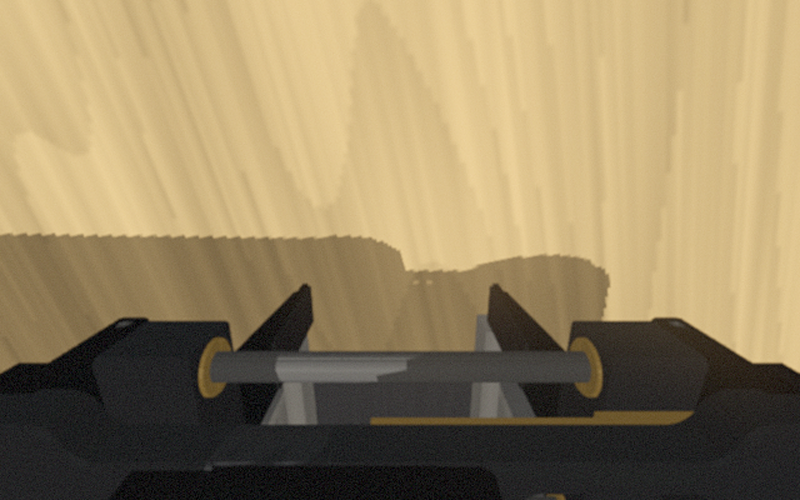

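```bash
python3 - <<'E'
from h import *
from scipy.spatial.transform import Rotation as Ro
p=read_camera("wrist");s=state();R=Ro.from_euler("xyz",s["tcp_rot"]).as_matrix()
def t(x,y,z): return (proj(p,s["eef_pos"]+R@np.array([x,y,z]))*1.25).round(0)
for q in [(10,47.5,25),(-10,47.5,25),(-10,-47.5,25),(10,-47.5,25),(10,47.5,0),(-10,47.5,0),(-10,48.5,13),(-10,58.5,13),(10,48.5,13),(30,48.5,13),(-10,48.5,35)]: print(q,t(*q))
P=ray(p,475/1.25,316/1.25,44);Q=ray(p,488/1.25,316/1.25,44)
print([ (R.T@(x-s["eef_pos"])).round(1) for x in (P,Q)])
cv2.imwrite("pics/w4.png",cv2.resize(p["img"][215:345,200:440],None,fx=3.3,fy=3.3,interpolation=cv2.INTER_CUBIC))
E
```

```text
(10, 47.5, 25) [484. 284.]
(-10, 47.5, 25) [482. 317.]
(-10, -47.5, 25) [309. 318.]
(10, -47.5, 25) [306. 284.]
(10, 47.5, 0) [497. 305.]
(-10, 47.5, 0) [494. 343.]
(-10, 48.5, 13) [489. 329.]
(-10, 58.5, 13) [508. 329.]
(10, 48.5, 13) [492. 293.]
(30, 48.5, 13) [495. 255.]
(-10, 48.5, 35) [479. 309.]
[array([-2.3, 40.6, 12.2]), array([-2.3, 47.3, 12.2])]
```

View pics/w4.png

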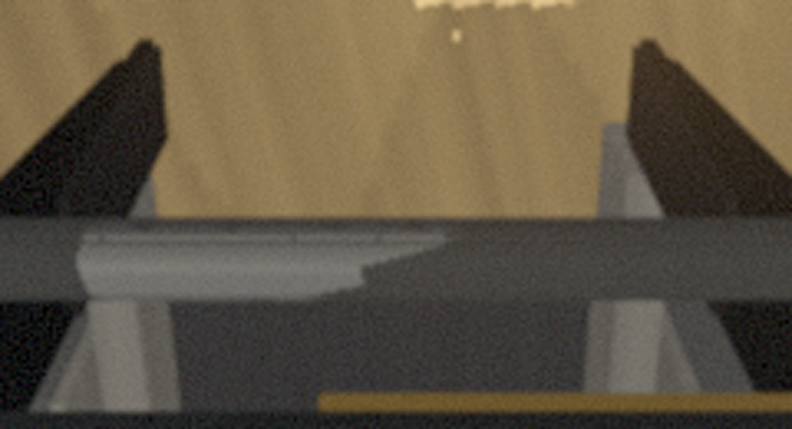

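The fingers press on the parallels' ends as predicted: the right end's bottom edge is at about px (383,253), expected about (383,247). Continuing the push.

>>> jog_arm(motion=[[[-4,0,0],0],[[-8,0,0],0],[[-12,0,0],0],[[-16,0,0],0],[[-20,0,0],0]])

```text
t: 5.8
eef_pos: [575.9, 45.5, 54.9]
tcp_rot: [3.139, -0.001, 1.347]
ft_force: [6.0, 4.4, 2.0]
opening: 0.998
grip_force: 3.2
```

>>> jog_arm(motion=[[[-1.5,0,0],0],[[-3,0,0],0],[[-4.5,0,0],0],[[-6,0,0],0],[[-6,0,0],0]])

```text
t: 6.3
eef_pos: [574.7, 39.6, 54.9]
tcp_rot: [3.139, -0.001, 1.347]
ft_force: [6.2, 1.9, 1.6]
opening: 0.998
grip_force: 3.0
```

>>> jog_arm(motion=[[[15,0,0],0],[[40,0,0],0],[[78,0,-30],0],[[78,0,-75],0],[[78,0,-120],0]])

```text
t: 6.8
eef_pos: [590.0, 116.6, 175.1]
tcp_rot: [-3.138, 0.001, 1.349]
ft_force: [0.1, 0.4, 1.5]
opening: 0.999
grip_force: 0.0
```

>>> jog_arm(motion=[[[0,0,-35],0],[[0,0,-65],0],[[0,0,-65],0]])

```text
t: 7.1
eef_pos: [591.6, 115.8, 243.3]
tcp_rot: [3.137, -0.001, 1.348]
ft_force: [-0.5, 0.6, -0.5]
opening: 1.002
grip_force: 0.0
```

```bash
python3 - <<'E'
from h import *
import pickle
p=read_camera("wrist");print(state()["eef_pos"],state()["tcp_rot"])
pickle.dump(p,open("w5.pkl","wb"))
cv2.imwrite("pics/w5.png",cv2.resize(p["img"][195:335,235:411],None,fx=4.2,fy=4.2,interpolation=cv2.INTER_CUBIC))
E
```

```text
[590.95886701 115.71100543 240.97709377] [ 3.13966315e+00 -4.32929548e-04  1.34759676e+00]
```

View pics/w5.png

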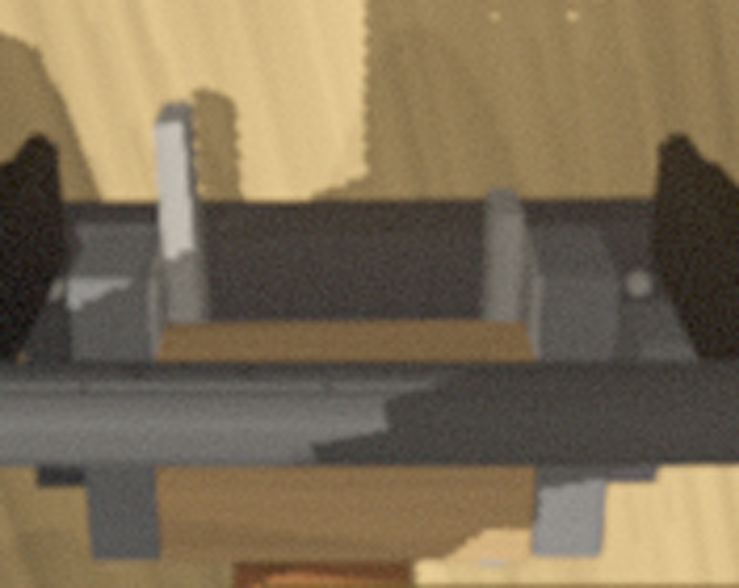

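The right parallel is in (end at about crop (505,205)). The left one didn't move and only yawed a little, with its tip at crop (172,122). I'll measure and then push the left one alone with closed fingers.

```bash
cat >> h.py <<'E'
th=-0.2215;ex=np.array([np.cos(th),np.sin(th)]);ey=np.array([-ex[1],ex[0]])
C=np.array([556.8,-38.7])-0.5*ex-1.0*ey
def V(X): X=np.asarray(X)[:2]-C; return np.round([X@ex,X@ey],1)
E
python3 - <<'E'
from h import *
import pickle
p=pickle.load(open("w5.pkl","rb"))
f=lambda c,z:V(ray(p,235+c[0]/4.2,195+c[1]/4.2,z))
for n,c,z in(("Ltip",(172,122),44),("Ltipbot",(178,103),22),("Lroot",(185,310),44),("Rtip",(503,207),44),("Rtipbot",(503,188),22),("Rroot",(503,310),44),("jawLf",(157,556),60),("jawRf",(535,556),60),("jawLn",(152,278),60),("jawRn",(539,280),60),("base",(300,200),10)): print(n,f(c,z))
print(V(state()["eef_pos"]))
E
```

```text
Ltip [-55.1 101.1]
Ltipbot [-56.4  99.1]
Lroot [-54.   33.1]
Rtip [51.7 70.7]
Rtipbot [54.6 67.1]
Rroot [53.  32.5]
jawLf [-65.4 -53.2]
jawRf [ 65.1 -54.2]
jawLn [-61.4  54.4]
jawRn [61.8 52.9]
base [-16.3  57. ]
[-1.000e-01  1.591e+02]
```

>>> jog_arm(motion=[[[0,-27,20],0],[[0,-54.5,50],0],[[0,-54.5,90],0],[[0,-54.5,130],0],[[0,-54.5,160],0]], grip=1)

```text
t: 7.65
eef_pos: [535.9, 127.7, 76.3]
tcp_rot: [-3.137, 0.002, 1.348]
ft_force: [0.4, 0.2, -0.0]
opening: 0.637
grip_force: 0.0
```

>>> jog_arm(motion=[[[0,0,15],0],[[0,0,25],0],[[-15,0,25],0],[[-30,0,25],0],[[-40,0,25],0]])

```text
t: 8.15
eef_pos: [528.7, 87.4, 55.3]
tcp_rot: [3.141, -0.0, 1.347]
ft_force: [0.0, -0.4, -0.1]
opening: 0.216
grip_force: 0.0
```

>>> jog_arm(motion=[[[-4,0,0],0],[[-8,0,0],0],[[-12,0,0],0],[[-16,0,0],0],[[-20,0,0],0]])

```text
t: 8.65
eef_pos: [524.6, 69.5, 54.8]
tcp_rot: [3.141, -0.0, 1.348]
ft_force: [1.4, 2.6, 2.4]
opening: 0.008
grip_force: 1.5
```

>>> jog_arm(motion=[[[-4,0,0],0],[[-8,0,0],0],[[-11,0,0],0],[[-14,0,0],0],[[-16,0,0],0]])

```text
t: 9.15
eef_pos: [520.9, 53.7, 54.6]
tcp_rot: [-3.141, -0.0, 1.348]
ft_force: [0.0, 4.1, 2.2]
opening: 0.003
grip_force: 1.6
```

>>> jog_arm(motion=[[[-1,0,0],0],[[-2,0,0],0],[[-2.5,0,0],0],[[-2.5,0,0],0]])

```text
t: 9.55
eef_pos: [520.4, 51.5, 54.6]
tcp_rot: [-3.141, -0.0, 1.348]
ft_force: [-0.8, 2.3, 1.6]
opening: 0.005
grip_force: 1.0
```

>>> jog_arm(motion=[[[20,0,0],0],[[50,15,-20],0],[[78,35,-60],0],[[78,54.5,-105],0],[[78,54.5,-150],0]])

```text
t: 10.05
eef_pos: [592.3, 115.7, 205.9]
tcp_rot: [3.141, 0.0, 1.349]
ft_force: [-0.0, -0.5, -0.2]
opening: 0.005
grip_force: 0.0
```

>>> jog_arm(motion=[[[0,0,-35],0],[[0,0,-35],0],[[0,0,-35],0]])

```text
t: 10.35
eef_pos: [590.7, 115.3, 239.8]
tcp_rot: [3.141, 0.0, 1.348]
ft_force: [-0.3, -0.4, -0.7]
opening: 0.003
grip_force: 0.0
```

```bash
python3 - <<'E'
from h import *
import pickle
p=read_camera("wrist");print(state()["eef_pos"],state()["tcp_rot"],V(state()["eef_pos"]))
pickle.dump(p,open("w6.pkl","wb"))
cv2.imwrite("pics/w6.png",cv2.resize(p["img"][195:335,235:411],None,fx=4.2,fy=4.2,interpolation=cv2.INTER_CUBIC))
E
```

```text
[590.37950002 115.28340826 238.75549301] [-3.14049863e+00  5.36521582e-04  1.34770991e+00] [ -0.6 158.6]
```

View pics/w6.png

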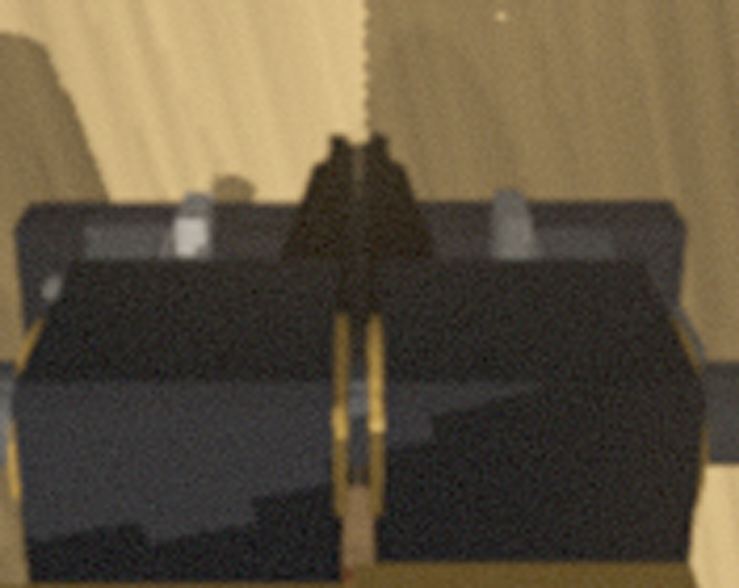

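Both tips now show equally just past the base edge, at crop (190,217) and (512,207). I'll check the numbers, then move on to the block.

```bash
python3 - <<'E'
from h import *
import pickle
p=pickle.load(open("w6.pkl","rb"))
f=lambda c,z:V(ray(p,235+c[0]/4.2,195+c[1]/4.2,z))
for n,c,z in(("Ltip",(190,217),44),("Ltipbot",(197,196),22),("Rtip",(512,208),44),("Rtipbot",(509,189),22),("base",(300,202),10),("jawbot",(100,228),22)): print(n,f(c,z))
# side view: predicted positions of the -y ends and block vs. image
q=read_camera("side"); print([ (k,proj(q,[*(C+x*ex+y*ey),z]).round(1)) for k,x,y,z in (("A-",-53.5,-70,44),("B-",53.5,-70,44),("A+",-53.5,70,44),("B+",53.5,70,44))])
cv2.imwrite("pics/s2.png",cv2.resize(q["img"][175:255,285:400],None,fx=6.5,fy=6.5,interpolation=cv2.INTER_CUBIC))
E
```

```text
Ltip [-51.9  68.3]
Ltipbot [-52.6  65.1]
Rtip [52.5 71.2]
Rtipbot [54.5 67.5]
base [-17.9  56.9]
jawbot [-86.7  53.1]
[('A-', array([332.6, 230.6])), ('B-', array([361.8, 218.7])), ('A+', array([311.1, 201.9])), ('B+', array([339. , 191.5]))]
```

View pics/s2.png

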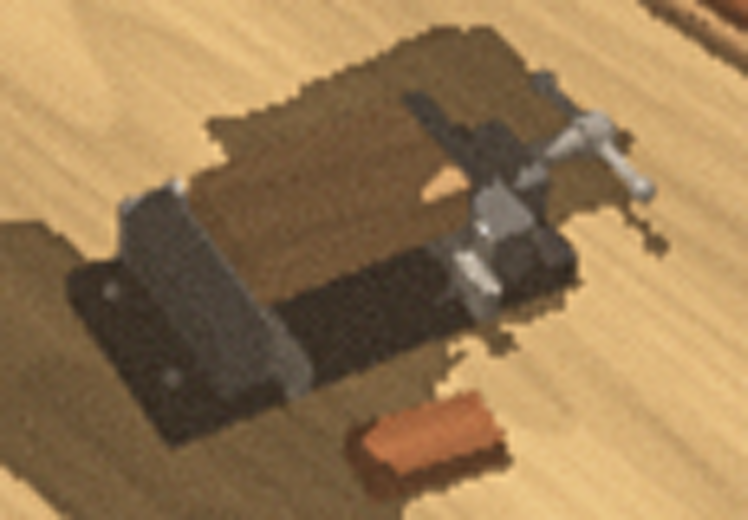

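The side view matches predictions within about 2 px (B's end at (361.5,220.4), expected (361.8,218.7)), and the block is not yet seated. Both parallels are centred within about 2 mm, so I'll move over the block.

>>> jog_arm(motion=[[[-40,0.6,0],0],[[-80,0.6,0],0],[[-120,0.6,0],0],[[-158.6,0.6,0],0],[[-158.6,0.6,40],0]])

```text
t: 10.95
eef_pos: [557.1, -43.1, 201.5]
tcp_rot: [3.136, 0.0, 1.344]
ft_force: [2.2, 0.8, -1.1]
opening: 0.003
grip_force: 0.0
```

>>> jog_arm(motion=[[[0,0,30],0],[[0,0,60],0],[[0,0,76],0],[[0,0,78],0],[[0,0,80],0]])

```text
t: 11.45
eef_pos: [556.1, -39.3, 119.0]
tcp_rot: [-3.14, 0.0, 1.348]
ft_force: [-0.2, 0.2, -0.0]
opening: 0.009
grip_force: 0.0
```

>>> jog_arm(motion=[[[0,0,1],0],[[0,0,2],0],[[0,0,3],0],[[0,0,4],0],[[0,0,5],0]])

```text
t: 11.95
eef_pos: [556.4, -39.3, 114.8]
tcp_rot: [3.141, -0.0, 1.348]
ft_force: [-0.9, 0.0, 0.7]
opening: 0.0
grip_force: 0.0
```

>>> jog_arm(motion=[[[0,0,1],0],[[0,0,2],0],[[0,0,3],0],[[0,0,4],0],[[0,0,5],0]])

```text
t: 12.45
eef_pos: [556.3, -39.3, 109.5]
tcp_rot: [3.142, -0.0, 1.348]
ft_force: [0.5, -0.6, 0.2]
opening: 0.002
grip_force: 0.0
```

>>> jog_arm(motion=[[[0,0,0.8],0],[[0,0,1.6],0],[[0,0,2.4],0],[[0,0,3.2],0],[[0,0,4],0]])

```text
t: 12.95
eef_pos: [556.4, -39.3, 106.3]
tcp_rot: [3.141, -0.0, 1.348]
ft_force: [-3.1, -0.2, 9.5]
opening: 0.006
grip_force: 4.5
```

>>> jog_arm(motion=[[[0,0,0.6],0],[[0,0,1.2],0],[[0,0,1.8],0],[[0,0,2.4],0],[[0,0,3],0]])

```text
t: 13.45
eef_pos: [556.4, -39.3, 103.3]
tcp_rot: [3.141, -0.0, 1.348]
ft_force: [-2.8, 0.4, 8.8]
opening: 0.005
grip_force: 4.4
```

>>> jog_arm(motion=[[[0,0,0.5],0],[[0,0,1.0],0],[[0,0,1.5],0],[[0,0,1.5],0]])

```text
t: 13.85
eef_pos: [556.3, -39.3, 101.7]
tcp_rot: [3.141, -0.0, 1.348]
ft_force: [-1.7, 0.8, 7.8]
opening: 0.002
grip_force: 3.6
```

>>> jog_arm(motion=[[[0,0,0.3],0],[[0,0,0.6],0],[[0,0,0.9],0],[[0,0,1.2],0]])

```text
t: 14.25
eef_pos: [556.4, -39.3, 101.3]
tcp_rot: [3.141, -0.0, 1.348]
ft_force: [-6.0, 0.1, 20.3]
opening: 0.003
grip_force: 10.2
```

>>> jog_arm(motion=[[[0,0,0.2],0],[[0,0,0.4],0],[[0,0,0.5],0],[[0,0,0.5],0],[[0,0,0.5],0]])

```text
t: 14.75
eef_pos: [556.3, -39.3, 101.2]
tcp_rot: [3.14, -0.0, 1.348]
ft_force: [-6.8, 1.0, 23.7]
opening: 0.007
grip_force: 11.3
```

>>> jog_arm(motion=[[[0,0,0],0],[[0,0,0],0],[[0,0,0],0],[[0,0,0],0],[[0,0,0],0]])

```text
t: 15.25
eef_pos: [556.4, -39.3, 101.2]
tcp_rot: [3.14, -0.0, 1.348]
ft_force: [-7.5, 0.9, 22.7]
opening: 0.002
grip_force: 11.3
```

>>> jog_arm(motion=[[[0,0,0.3],0],[[0,0,0.6],0],[[0,0,0.9],0],[[0,0,1.2],0],[[0,0,1.2],0]])

```text
t: 15.75
eef_pos: [556.4, -39.3, 101.1]
tcp_rot: [3.14, -0.0, 1.348]
ft_force: [-11.9, 2.3, 36.3]
opening: 0.009
grip_force: 18.3
```

>>> jog_arm(motion=[[[0,0,0],0],[[0,0,0],0],[[0,0,0],0],[[0,0,0],0],[[0,0,0],0]])

```text
t: 16.25
eef_pos: [556.4, -39.3, 101.1]
tcp_rot: [3.14, -0.0, 1.348]
ft_force: [-11.3, 0.8, 37.4]
opening: 0.003
grip_force: 18.3
```

>>> jog_arm(motion=[[[0,0,-4],0],[[0,0,-20],0],[[0,0,-60],0],[[0,0,-100],0],[[0,0,-138],0]])

```text
t: 16.75
eef_pos: [556.2, -39.3, 237.8]
tcp_rot: [-3.142, -0.0, 1.348]
ft_force: [0.9, -0.2, 0.5]
opening: 0.003
grip_force: 0.0
```

>>> jog_arm(motion=[[[40,0,0],0],[[80,0,0],0],[[120,0,0],0],[[158,0,0],0],[[158,0,0],0]], grip=0)

```text
t: 17.25
eef_pos: [591.6, 118.5, 236.0]
tcp_rot: [3.142, -0.001, 1.351]
ft_force: [-0.4, -0.2, -0.6]
opening: 0.369
grip_force: 0.0
```

>>> jog_arm(motion=[[[0,0,0],0],[[0,0,0],0],[[0,0,0],0],[[0,0,0],0],[[0,0,0],0]])

```text
t: 17.75
eef_pos: [591.3, 114.1, 236.3]
tcp_rot: [3.141, -0.0, 1.347]
ft_force: [0.2, 0.5, 0.0]
opening: 0.789
grip_force: 0.0
```

```bash
python3 - <<'E'
from h import *
import pickle
p=read_camera("wrist");print(state()["eef_pos"],state()["ft_force"])
pickle.dump(p,open("w7.pkl","wb"))
im=p["img"][195:335,235:411].copy()
cv2.imwrite("pics/w7.png",cv2.resize(im,None,fx=4.2,fy=4.2,interpolation=cv2.INTER_CUBIC))
for y in (62,70,78): print(y,[((proj(p,[*(C+x*ex+y*ey),44])-[235,195])*4.2).round(0) for x in(-53.5,53.5)])
E
```

```text
[591.29899001 114.28658079 236.32176962] [ 0.98835629 -0.4476105   0.13702321]
62 [array([183., 237.]), array([514., 236.])]
70 [array([181., 215.]), array([515., 213.])]
78 [array([180., 192.]), array([515., 191.])]
```

View pics/w7.png

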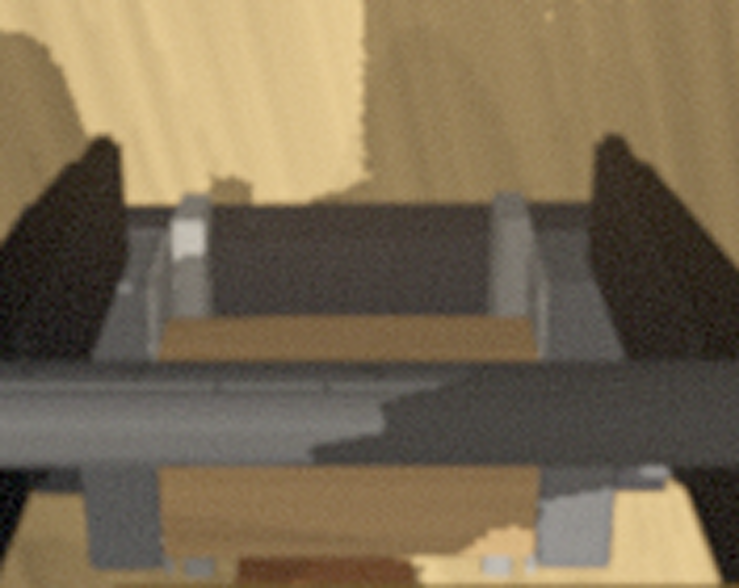

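The tips are at crop (190,220) and (510,212), so y is about 68.5 and 70. The far ends now peek out past the jaws, and the block is down. Handing in.

```bash
python3 -c "from h import *; print(job_done())"
```

```text
the job is handed in; nothing more can be done
None
```

I pushed both parallels back to within about 2 mm of centre by camera and pressed the block home at about 37 N (top near 76 mm). I then handed the job in at about 18 s. I did not nudge the parallels to check they no longer slide, and the hand-in gave no pass or fail.

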